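Turn a seasoning tin label-up and store it in its rack

ROBOT

A 6-joint arm with a two-finger parallel gripper is mounted at the origin on the work surface. World frame = base frame: x ahead of the robot, y to its left, z up, the work surface at z = 0. Lengths are in mm, angles in degrees, forces in N, time in s.
With the tool pointing down it reaches from about 375 to 750 mm from the base axis. Payload 9 kg.
Tool frame: the origin (TCP) lies at the very end of the fingers, on their centre line; the grasp point (between the pads) lies 19 mm behind it; z points along the fingers, y is the line along which they close (so a half turn about z gives the same grasp; the last joint's range is limited). The gripper opens to 85 mm and grips with 20 to 120 N. Pads are 22 mm wide; open, the fingers measure 114 mm over their backs; the gripper's body (76 mm by 85 mm) begins 54 mm behind the grasp point. The pads swing forward as they close: fully open they stand 13 mm farther back than shut.
Start: joints at [-88.333, 5.964, 5.575, 89.605, 0, 77.527], TCP at [146.589, -581.849, 231.331] pointing down, gripper open.
Joint ranges: [-171.21, 171.21], [-48.23, 106.86], [-62.78, 66.21], [-105.2, 120.99], [-86.42, 89.51], [-180, 180]. Speed limits (degrees/s): [127.2, 127.2, 147.25, 180, 180, 180].

INTERFACE

Orientations are given as a 3x3 rotation matrix whose columns are the frame's x, y, z axes.
In Python, from station import manip gives the robot as it stands.
- The arm moves only by the shell command python3 -m creep 'ROWS' [FORCE]. ROWS is a JSON object of lists of equal length, an entry for each row: "offset": the shift along the tool's x, y, z in cm, a list of three; "yaw": the turn about the tool's z in rad; "hand": the closure, from -1 (fully open) to 1 (shut). A call has 1 to 20 rows; each row is the pose to reach, as a shift and turn from the pose commanded when the call began, along the tool's axes at that moment; what a row does not reach only later rows make up. A row lasts 1/8 s, in which the tool goes at most 62.5 mm and 10.7 degrees, less where a joint would pass 70% of its speed; a pose out of reach is approached as far as the arm can. A call with a gripper value outside its range is refused whole. The fingers move at their own pace and stop on an object; FORCE is the grip in N (left out, the last holds). Time passes only in rows, so rows that repeat a pose let the fingers close. It gives the time, the measured TCP pose, the force, the opening and the grip force at its end, in the units of the state.
- manip.sense(): the state, without advancing time (a new reading comes with each control period).
- manip.capture(name): name is "side" or "top" or "wrist"; returns the picture (420x560x3 uint8, red, green, blue); there is no depth.
- manip.calibration(name): a dict with "K" (3x3 intrinsics, pixels), "R" (3x3) and "t" (3): a world point X has camera coordinates R X + t; the wrist camera has in their place "tool_from_camera" (4x4, takes a point from camera to tool coordinates, whose origin is the TCP and whose axes are the flange's). Camera axes: x right, y down, z forward; pixel columns grow to the right and rows downward; lengths in mm; the calibration is good to about 2 mm. The wrist camera is an equidistant fisheye: a pixel r from the principal point sees the ray r / f radians off the axis. A picture is of the moment at which its call begins: read the wrist's pose just before it. calibration takes no time and is no camera call.
- manip.close_job(): hands the job in; it is judged then, once.
The state is a dict: "t": time; "q": joint angles; "qd": joint speeds; "joint_efforts": joint torques, N m; "position": TCP position; "tcp_rot": TCP orientation; "wrist_force": force on the tool from outside, world axes, zero at the start; "moment": the same for the moment, N m; "grip_width": opening from 0.0 (shut) to 1.0 (fully open); "grip_force": force on a finger pad.
Only numpy, scipy, OpenCV 4.12 (cv2) and the standard library are available. Lean on these libraries where they do the work, as an engineer would, in place of code of your own. Each camera call takes 0.05 s, during which the arm holds its last target. There are 200 camera calls.

TASK

The seasoning tin on the blue mat lies with its label turned away. Keep it down on the surface and roll it until the green band of its label is on top, and let go of it there; only then pick it up, lay it label-up in the trough of the rack, and slide it along under the blue strap until it is fully home against the end stop. Leave the cup, the bowl and the soap bottle where they are.

Things in the scene. Friction and masses are not known exactly. Their poses are not given: they have to be found in the camera images.
- tin: Seasoning tin: dark grey metal cylinder 56 mm across, 120 mm long, about 0.3 kg, lying. Origin: middle of its axis, 28 mm above what it lies on. x: along the axis to the red cap (18 mm long, same diameter). z: out through the middle of the label, so z straight up is label up. Label: white, 85 mm long, covering 85 degrees of the round wall, a 12 mm wide green band along its middle.
- mat: The blue silicone mat that the tin starts on, fixed flat on the worktop, 260 x 300 x 4 mm (x, y, z). Origin at the centre of its underside.
- rack: Storage rack, fixed, beside the mat. Origin: centre of its underside, worktop height. x: along the trough from the open entry (-130 mm) to the end stop. Base 270 x 100 x 5 mm. Trough: shallow V of two slippery white nylon strips at 35 degrees, lowest line 12 mm up, upper edges at y = +-22 mm, 27 mm up. A tin in it has its axis 46 mm and its top 74 mm above the worktop, at y = 0.
- rack_open (a point): Point on the axis of a tin lying in the trough, at rack x = -50 mm: a tin centred here lies in the open part, short of the strap.
- rack_stop (a point): Point on the axis of a tin lying in the trough, on the inner face of the upright end-stop plate (rack x = +130 mm; plate 90 mm wide, top 75 mm up). A tin that is home touches it and is centred at rack x = 70 mm.
- cup: Bystander: small steel cup, 60 mm in diameter and 60 mm high. Origin at the centre of its underside.
- bowl: Bystander: small steel bowl, 100 mm in diameter and 45 mm high. Origin at the centre of its underside.
- soap: Bystander: yellow soap bottle with a red cap, 64 mm in diameter and 180 mm high, standing. Origin at the centre of its underside.
- rack_strap (a point): Middle of the underside of the blue strap that crosses over the trough: 88 mm above the worktop, rack x = 75 mm; the strap spans rack x = 60 to 90 mm, is 6 mm thick, and stands on posts with inner faces at y = +-44 mm.
Not all that is in view belongs to the job. Of the things that look like the part that bears tin, the largest one is meant.

How it is judged (in metres and radians):
On the way:
1. the tin lies on the mat or worktop, let go and still, with the middle of its label within 0.26 rad (15 degrees) of straight up (angle between tin's own z axis and vertical below 0.26 rad and height (world z) of tin below 0.04 m and linear speed of tin below 0.01 m/s and contact force between tin and the fingers below 0.2 N), for 0.3 s.
At the end, for the whole second after the job is handed in: The tin rests still in the trough under the strap, either way round: home against the end stop (within 6 mm), settled in the V (6 mm sideways and in height, parallel within 0.08 rad), the middle of its label within 0.26 rad of straight up (x of tin in the frame of rack between 0.064 and 0.075 m and y of tin in the frame of rack between -0.006 and 0.006 m and z of tin in the frame of rack between 0.041 and 0.052 m and angle between the x axis of tin and the x axis of rack, either way round below 0.08 rad and angle between tin's own z axis and vertical below 0.26 rad and linear speed of tin below 0.01 m/s); the robot touches nothing.
It fails at once if the tin is lifted (axis more than 65 mm above the worktop) while its label is more than 0.6 rad away from straight up (height (world z) of tin above 0.065 m and angle between tin's own z axis and vertical above 0.6 rad).
It fails at once if the cup is displaced by more than 30 mm (distance of cup from where it was at the start of the episode above 0.03 m).
It fails at once if the bowl is displaced by more than 30 mm (distance of bowl from where it was at the start of the episode above 0.03 m).
It fails at once if the soap bottle is displaced by more than 30 mm (distance of soap from where it was at the start of the episode above 0.03 m).
It also fails if it takes over 72 s, if anything falls off the work surface, if the arm or the gripper's body presses on something with over 40 N, if the wrist force passes 120 N, or if a joint passes its speed limit or range.

## Working session

There is one attempt and no reset: what is moved stays moved. The work goes in short steps, Python scripts to look and compute and a shell command to move; the robot and the scene stay as the last step left them, time stands still between calls to the robot, and variables do not carry over. Pictures are saved under pics/ and viewed, at most 13 in all, crops included, and the job is handed in when it is done.

```bash
mkdir -p pics; python3 - <<'E'
from station import manip
import cv2,numpy as np
for n in("top","side"):
    im=manip.capture(n); cv2.imwrite(f"pics/{n}0.png",im[:,:,::-1]); c=manip.calibration(n); print(n,{k:np.round(v,3).tolist() for k,v in c.items()})
c=manip.calibration("wrist");print({k:np.round(v,3).tolist() for k,v in c.items()})
s=manip.sense();print(s['t'],s['position'],np.round(s['tcp_rot'],3).tolist(),s['grip_width'])
E
```

```text
top {'K': [[397.451, 0.0, 277.064], [0.0, 397.451, 207.967], [0.0, 0.0, 1.0]], 'R': [[0.007, -1.0, -0.002], [-0.996, -0.007, -0.09], [0.09, 0.003, -0.996]], 't': [-124.63, 560.344, 901.83]}
side {'K': [[442.623, 0.0, 278.775], [0.0, 442.623, 212.267], [0.0, 0.0, 1.0]], 'R': [[-0.897, -0.442, -0.019], [-0.246, 0.534, -0.809], [0.368, -0.721, -0.588]], 't': [444.397, 276.068, 813.326]}
{'K': [[325.192, 0.0, 277.773], [0.0, 325.192, 210.099], [0.0, 0.0, 1.0]], 'tool_from_camera': [[0.002, -0.949, -0.316, 80.666], [1.0, 0.001, 0.0, -0.012], [0.0, -0.316, 0.949, -141.833], [0.0, 0.0, 0.0, 1.0]]}
0.1 [ 146.5874032  -581.51749938  230.60211888] [[0.97, 0.244, -0.0], [0.244, -0.97, 0.001], [0.0, -0.001, -1.0]] 0.997710648362872
```

View pics/top0.png

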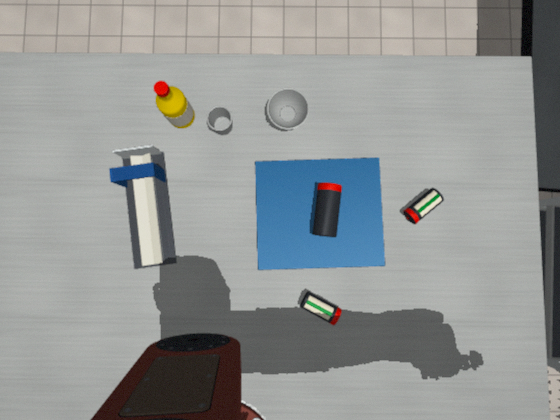

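View pics/side0.png

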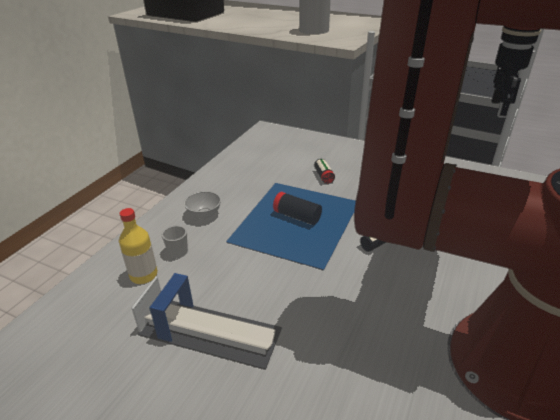

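Candidates for the tin: the large dark cylinder on the mat, top (326,209); a small labelled tin at (423,205); a small labelled tin at (320,306). The description (on the mat, label hidden, largest) picks (326,209). I'll check it in a close crop while measuring.

```bash
cat > h.py <<'E'
from station import manip
import cv2,numpy as np
def cast(n,px,z):
    c=manip.calibration(n);K,R,t=[np.array(c[k],float) for k in("K","R","t")]
    d=R.T@np.linalg.inv(K)@np.r_[px,1.];o=-R.T@t
    return o+d*(z-o[2])/d[2]
def wcast(px,z,s):
    c=manip.calibration("wrist");K=np.array(c["K"]);T=np.array(c["tool_from_camera"])
    u=(np.array(px,float)-K[:2,2])/K[0,0];r=np.hypot(*u);d=np.r_[u/max(r,1e-9)*np.sin(r),np.cos(r)]
    R=np.array(s["tcp_rot"]);o=R@T[:3,3]+s["position"];d=R@T[:3,:3]@d
    return o+d*(z-o[2])/d[2]
def totool(p,s): return np.array(s["tcp_rot"]).T@(np.array(p)-s["position"])/10
def hsv(im): return cv2.cvtColor(im,cv2.COLOR_RGB2HSV)
def big(m):
    cs,_=cv2.findContours(m.astype(np.uint8),cv2.RETR_EXTERNAL,cv2.CHAIN_APPROX_NONE);return max(cs,key=cv2.contourArea)
E
python3 - <<'E'
from h import *
im=cv2.imread("pics/top0.png")[:,:,::-1].copy();H=hsv(im)
blue=(H[...,0]>95)&(H[...,0]<125)&(H[...,1]>120)
m=~blue;m[:,:262]=0;m[:,375:]=0;m[:164]=0;m[262:]=0
c=big(m);r=cv2.minAreaRect(c);print("tin",r,cast("top",r[0],32))
b=cv2.boxPoints(r);print(np.round([cast("top",p,32) for p in b],1).tolist())
w=(H[...,1]<60)&(H[...,2]>195);w[:,:105]=0;w[:,190:]=0;w[:145]=0;w[275:]=0
w=cv2.morphologyEx(w.astype(np.uint8),cv2.MORPH_OPEN,np.ones((3,3)))
for row in range(186,272,8):
    x=np.where(w[row,120:190])[0]+120
    if len(x): print(row,x.min(),x.max(),cast("top",(x.min(),row),27)[:2].round(1),cast("top",(x.max(),row),27)[:2].round(1))
s=blue.copy();s[:,190:]=0;rs=cv2.minAreaRect(big(s));print("strap",cv2.boxPoints(rs).round(1).tolist())
cr=lambda n,x,y,w,h,f:cv2.resize(cv2.imread(f"pics/{n}0.png")[y:y+h,x:x+w],(int(w*f),300),interpolation=cv2.INTER_CUBIC)
a=cr("top",290,170,75,75,4);d=cr("side",255,175,85,60,5);e=cv2.resize(cv2.imread("pics/top0.png")[140:275,100:185],(189*2-90,300))
cv2.imwrite("pics/c1.png",cv2.hconcat([a,cv2.resize(d,(212,300)) if 0 else cv2.resize(d,(200,300)),e]))
E
```

```text
tin ((327.1881103515625, 208.6188201904297), (25.174442291259766, 53.73200988769531), 5.710592269897461) [ 559.85273175 -236.71459597   32.        ]
[[500.8, -201.5, 32.0], [625.1, -214.1, 32.0], [619.6, -272.3, 32.0], [495.4, -259.1, 32.0]]
186 134 152 [610.3 214.5] [610.6 172.3]
194 135 153 [591.5 211.4] [591.8 169.3]
202 136 154 [572.7 208.3] [573.  166.3]
210 137 155 [554.  205.3] [554.3 163.3]
218 138 156 [535.4 202.2] [535.7 160.4]
226 138 157 [516.8 201.5] [517.1 157.4]
234 139 157 [498.3 198.5] [498.6 156.8]
242 140 158 [479.9 195.5] [480.2 153.8]
250 141 159 [461.5 192.4] [461.8 150.9]
258 142 160 [443.2 189.5] [443.5 148. ]
strap [[108.80000305175781, 167.6999969482422], [162.39999389648438, 160.60000610351562], [165.10000610351562, 180.89999389648438], [111.4000015258789, 187.89999389648438]]
```

View pics/c1.png

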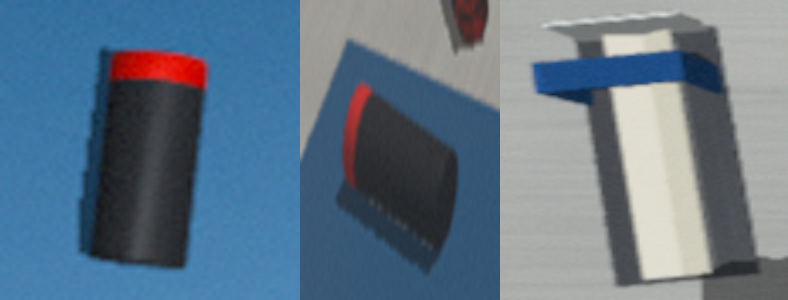

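The crop at (326,209) in the top view shows the large dark tin with its red cap toward +x. No label is visible from above. A thin white rim along its lower edge in the side view says the label points nearly straight down, so it needs about a half roll. The rack trough yaws about +8.5°, with the strap and stop at the far end.

First move: go above the tin, aligned with its axis, gripper open.

```bash
python3 -m creep '{"offset":[[5,-2.4,0],[10,-4.8,0],[16,-7.7,0],[22,-10.6,0],[28,-13.5,0],[34,-16.4,0],[40,-19.3,0],[45,-21.7,3],[48.5,-23.4,6],[48.5,-23.4,8],[48.5,-23.4,8]],"yaw":[0.03,0.06,0.1,0.15,0.2,0.25,0.3,0.33,0.35,0.35,0.35],"hand":[-1,-1,-1,-1,-1,-1,-1,-1,-1,-1,-1]}' 60
python3 - <<'E'
from h import *
s=manip.sense();im=manip.capture("wrist");cv2.imwrite("pics/w1.png",im[:,:,::-1]);print(s['t'],s['position'],np.round(s['tcp_rot'],3).tolist())
H=hsv(im);blue=(H[...,0]>95)&(H[...,0]<125)&(H[...,1]>100)
red=((H[...,0]<6)|(H[...,0]>174))&(H[...,1]>150)&(H[...,2]>80)
for n,m in(("red",red),("blue",blue)):
    r=cv2.minAreaRect(big(m));print(n,r)
E
```

```text
t: 1.48
position: [558.8, -235.0, 148.8]
tcp_rot: [[0.995, -0.102, -0.004], [-0.102, -0.995, 0.002], [-0.004, -0.002, -1.0]]
wrist_force: [0.1, 0.1, 0.6]
grip_width: 1.003
grip_force: 0.0
1.475 [ 558.79878214 -234.95553439  148.79878125] [[0.995, -0.102, -0.004], [-0.102, -0.995, 0.002], [-0.004, -0.002, -1.0]]
red ((280.8995666503906, 145.3293914794922), (70.06595611572266, 23.65920639038086), 0.8425242304801941)
blue ((266.73992919921875, 186.18002319335938), (258.51824951171875, 317.3495178222656), 81.8698959350586)
```

View pics/w1.png

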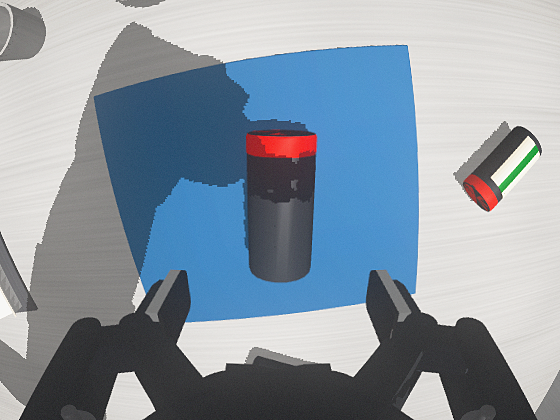

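Wrist view: the tin (axis at column ~281, cap at the top) is centred between the open fingers, aligned, with about 14 mm clearance on each side. Descend, cage it loosely and roll it toward +y by pushing with one finger.

```bash
python3 -m creep '{"offset":[[0,0,4],[0,0,8],[0,0,12],[0,0,13.8],[0,0,13.8],[0,0,13.8],[0,0,13.8],[0,-0.8,13.8],[0,-1.4,13.8],[0,-2.0,13.8],[0,-2.6,13.8],[0,-3.2,13.8],[0,-3.8,13.8],[0,-4.4,13.8],[0,-5,13.8],[0,-5,13.8]],"yaw":[0,0,0,0,0,0,0,0,0,0,0,0,0,0,0,0],"hand":[-1,-1,-1,-1,-0.6,-0.6,-0.6,-0.6,-0.6,-0.6,-0.6,-0.6,-0.6,-0.6,-0.6,-0.6]}'
python3 - <<'E'
from h import *
a=manip.capture("wrist")[:,:,::-1];b=manip.capture("side")[:,:,::-1]
cv2.imwrite("pics/w2.png",cv2.hconcat([cv2.resize(a[90:390,100:480],(400,316)),cv2.resize(b[140:300,220:420],(400,316))]))
E
```

```text
t: 3.52
position: [564.9, -186.3, 13.3]
tcp_rot: [[0.995, -0.102, -0.0], [-0.102, -0.995, 0.0], [-0.0, -0.0, -1.0]]
wrist_force: [1.1, 0.4, -0.0]
grip_width: 0.801
grip_force: 0.0
```

View pics/w2.png

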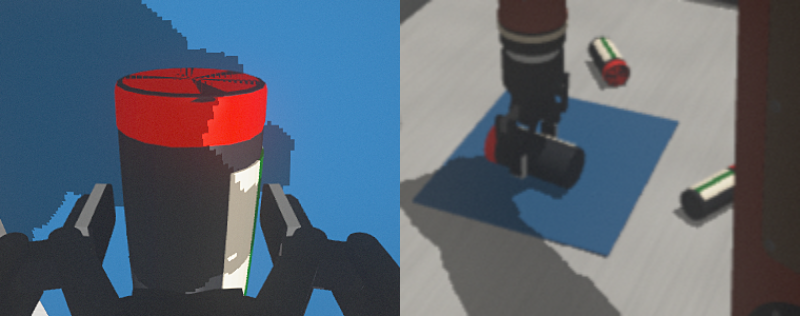

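The tin is rolling: in the left (wrist) half the green band is at the right silhouette (~263,200), about 90° from up. Roll about 40 mm more and measure.

```bash
python3 -m creep '{"offset":[[0,-0.6,0],[0,-1.2,0],[0,-1.8,0],[0,-2.4,0],[0,-3,0],[0,-3.5,0],[0,-3.9,0],[0,-4.1,0],[0,-4.2,0],[0,-4.2,0]],"yaw":[0,0,0,0,0,0,0,0,0,0],"hand":[-0.6,-0.6,-0.6,-0.6,-0.6,-0.6,-0.6,-0.6,-0.6,-0.6]}'
cat > lab.py <<'E'
from h import *
import sys
s=manip.sense();im=manip.capture("wrist");cv2.imwrite(f"pics/{sys.argv[1]}.png",im[:,:,::-1]);H=hsv(im)
g=(H[...,0]>45)&(H[...,0]<85)&(H[...,1]>100)&(H[...,2]>40);g[:,:180]=0;g[:,370:]=0
red=((H[...,0]<6)|(H[...,0]>174))&(H[...,1]>130)&(H[...,2]>50);red[:,:150]=0;red[:,400:]=0
print(s['t'],s['position']);print("green",g.sum(),cv2.minAreaRect(big(g)) if g.any() else 0);r=big(red);print("cap bbox",cv2.boundingRect(r))
if g.any():
    M=cv2.moments(big(g));p=(M['m10']/M['m00'],M['m01']/M['m00']);print("green pt tool cm",totool(wcast(p,60,s),s))
ys=red.nonzero()[0].max()
for row in range(ys-14,ys-3,5):
    x=np.where(red[row])[0];print(row,x.min(),x.max(),totool(wcast((x.min(),row),32,s),s)[:2],totool(wcast((x.max(),row),32,s),s)[:2])
E
python3 lab.py w3
```

```text
t: 4.88
position: [569.2, -145.0, 13.3]
tcp_rot: [[0.995, -0.103, 0.0], [-0.103, -0.995, -0.0], [0.0, 0.0, -1.0]]
wrist_force: [1.2, 0.2, 0.6]
grip_width: 0.803
grip_force: 0.0
4.875 [ 569.21230513 -145.00957463   13.28021389]
green 3446 ((281.0, 312.5), (111.0, 34.0), 90.0)
cap bbox (216, 170, 145, 61)
green pt tool cm [ 1.11336792  0.12576033 -4.6719274 ]
216 225 352 [ 3.71222177 -2.11126   ] [3.71788808 3.06028744]
221 234 345 [ 3.49801356 -1.75109786] [3.50098274 2.78087159]
226 251 329 [ 3.28376331 -1.06217455] [3.28440971 2.12479632]
```

View pics/w3.png

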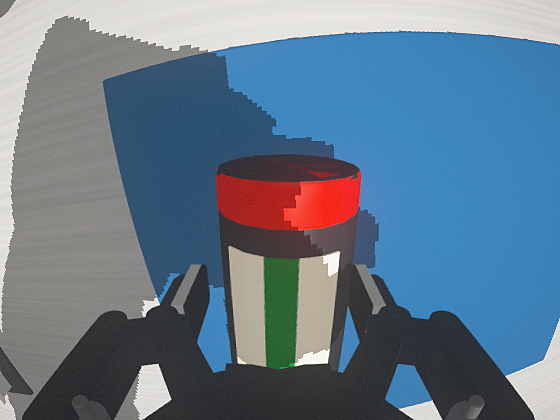

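Wrist view: green band at column ~281, tin centre at ~288, so the label is about 7° past up. Open, shift so the tin sits slightly toward the left finger, and let it rest.

```bash
python3 -m creep '{"offset":[[0,0.4,0],[0,0.8,0.2],[0,0.8,0.4],[0,0.8,0.4],[0,0.8,0.4],[0,0.8,0.4],[0,0.8,0.4],[0,0.8,0.4]],"yaw":[0,0,0,0,0,0,0,0],"hand":[-1,-1,-1,-1,-1,-1,-1,-1]}'
python3 lab.py w4; sleep 0; python3 lab.py w5|sed -n 2,3p
```

```text
t: 5.92
position: [568.4, -152.9, 9.3]
tcp_rot: [[0.995, -0.103, 0.0], [-0.103, -0.995, -0.0], [0.0, 0.0, -1.0]]
wrist_force: [0.3, 0.2, -0.4]
grip_width: 1.001
grip_force: 0.0
5.925 [ 568.4107468  -152.90877516    9.30929563]
green 3306 ((257.7579650878906, 315.4496765136719), (106.31499481201172, 34.49241638183594), 87.70938873291016)
cap bbox (193, 172, 150, 64)
green pt tool cm [ 1.30715987 -0.64760346 -5.06908609]
221 202 331 [ 3.63782805 -2.98907251] [3.64995254 2.12535991]
226 211 322 [ 3.42758958 -2.63459027] [3.43975274 1.77579021]
231 228 304 [ 3.21906079 -1.95544908] [3.22877136 1.06622049]
green 3298 ((256.5, 315.5), (105.0, 35.0), 90.0)
cap bbox (193, 172, 150, 64)
```

Label is about 5–6° from up, tin free and still (milestone held). Close; the left finger will roll it those last degrees back.

```bash
python3 -m creep '{"offset":[[0,-0.1,0],[0,-0.1,0],[0,-0.1,0],[0,-0.1,0],[0,-0.1,0],[0,-0.1,0],[0,-0.1,0],[0,-0.1,0],[0,-0.1,0]],"yaw":[0,0,0,0,0,0,0,0,0],"hand":[-0.6,-0.4,-0.1,0.2,0.5,0.5,0.5,0.5,0.5]}' 40
python3 lab.py w6
python3 - <<'E'
from h import *
# rack geometry from top picture: trough mid line at z=27
P=np.array([[610.45,193.4],[591.65,190.35],[572.85,187.3],[554.15,184.3],[535.55,181.3],[516.95,179.45],[498.45,177.65],[480.05,174.65],[461.65,171.65],[443.35,168.75]])
vx,vy,x0,y0=cv2.fitLine(P.astype(np.float32),cv2.DIST_L2,0,.01,.01).ravel();print("rack yaw",np.degrees(np.arctan2(vy,vx)),x0,y0)
im=cv2.imread("pics/top0.png");g=cv2.cvtColor(im,cv2.COLOR_BGR2GRAY)
print("entry col",g[255:275,150].tolist()); print("stop top col",g[140:160,135].tolist(), g[140:160,145].tolist())
E
```

```text
t: 7.15
position: [568.6, -151.9, 9.5]
tcp_rot: [[0.995, -0.103, 0.0], [-0.103, -0.995, -0.0], [0.0, 0.0, -1.0]]
wrist_force: [-2.6, 2.3, 5.8]
grip_width: 0.644
grip_force: 42.4
7.15 [ 568.57616632 -151.89095874    9.54793375]
green 3405 ((279.0, 315.5), (105.0, 36.0), 90.0)
cap bbox (204, 170, 148, 65)
green pt tool cm [ 1.26263312  0.05799061 -5.04494121]
220 213 343 [ 3.67392791 -2.54078681] [3.68187747 2.6126734 ]
225 220 335 [ 3.46366736 -2.26956519] [3.47092251 2.30145404]
230 235 321 [ 3.25432978 -1.67452006] [3.25956462 1.74753382]
rack yaw 8.133961 526.51 180.88
entry col [222, 220, 221, 219, 221, 220, 221, 220, 221, 185, 111, 103, 148, 168, 175, 174, 175, 172, 175, 175]
stop top col [173, 174, 170, 175, 175, 174, 163, 181, 205, 163, 115, 119, 115, 116, 117, 162, 209, 220, 222, 218] [176, 175, 175, 174, 173, 193, 210, 168, 114, 116, 118, 117, 117, 130, 180, 205, 205, 202, 205, 205]
```

View pics/w6.png

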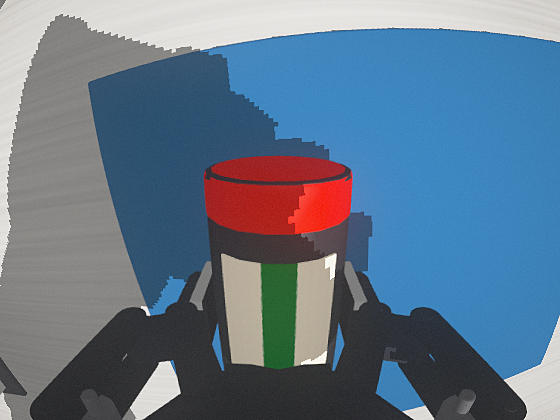

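Wrist view: green band at column 279, on the tin's centre line (~278), with the pads on both sides. The label is up and the grasp is good. Compute the rack origin and the carry.

```bash
python3 - <<'E'
from h import *
a=np.radians(8.13);u=np.array([np.cos(a),np.sin(a)]);L=np.array([526.5,179.7])
e=cast("top",(150,264.3),16)[:2];b=cast("top",(150,267),5)[:2]
p1=cast("top",(135,149.3),75)[:2];p2=cast("top",(145,147.8),75)[:2]
for n,p,k in(("strip end",e,-130),("base end",b,-135),("stop",p1,130),("stop",p2,130)): print(n,p,"s0=",(p-L)@u-k)
s=manip.sense();s0=np.mean([(e-L)@u+130,(b-L)@u+135,(p1-L)@u-130,(p2-L)@u-130]);o=L+s0*u;print("origin",o)
g=o-55*u;print("goal",g,"shift cm",totool([*g,s['position'][2]],s),"yaw",np.arctan2(s['tcp_rot'][1][0],s['tcp_rot'][0][0])-a)
E
```

```text
strip end [428.3802569  174.01285017] s0= 32.062110825194154
base end [421.49700877 177.29589522] s0= 30.71232796388057
stop [686.29913371 197.89380084] s0= 30.766071688697195
stop [689.86074104 175.6314405 ] s0= 31.143550142094313
origin [557.35773854 184.10819211]
goal [502.9105025  176.33011479] shift cm [-9.91025724e+00 -3.19720035e+01 -3.26275163e-03] yaw -0.2449907256976218
```

```bash
python3 -m creep '{"offset":[[0,0,-1.5],[0,0,-3],[0,0,-4.5],[0,0,-6.5],[-0.5,-2,-7],[-1.7,-5,-7],[-2.8,-9,-7],[-4,-13,-7],[-5.2,-17,-7],[-6.5,-21,-7],[-7.7,-25,-7],[-8.8,-28.5,-7],[-9.6,-31,-7],[-9.9,-32,-7],[-9.9,-32,-7],[-9.9,-32,-7],[-9.9,-32,-7]],"yaw":[0,0,0,0,0,-0.03,-0.06,-0.09,-0.12,-0.15,-0.18,-0.21,-0.23,-0.245,-0.245,-0.245,-0.245],"hand":[0.5,0.5,0.5,0.5,0.5,0.5,0.5,0.5,0.5,0.5,0.5,0.5,0.5,0.5,0.5,0.5,0.5]}' 40
python3 - <<'E'
from h import *
s=manip.sense();im=manip.capture("wrist");t=manip.capture("top");cv2.imwrite("pics/w7.png",cv2.hconcat([cv2.resize(im,(400,300)),cv2.resize(t[100:325,50:350],(400,300))])[:,:,::-1]);cv2.imwrite("pics/w7f.png",im[:,:,::-1])
print(s['t'],s['position'],np.round(s['tcp_rot'],3).tolist())
E
```

```text
t: 9.32
position: [503.2, 175.8, 79.3]
tcp_rot: [[0.99, 0.14, -0.0], [0.14, -0.99, -0.0], [-0.0, 0.0, -1.0]]
wrist_force: [-0.0, 0.1, -3.8]
grip_width: 0.647
grip_force: 43.7
9.325 [503.19715926 175.80673323  79.26207207] [[0.99, 0.14, -0.0], [0.14, -0.99, -0.0], [-0.0, 0.0, -1.0]]
```

View pics/w7.png

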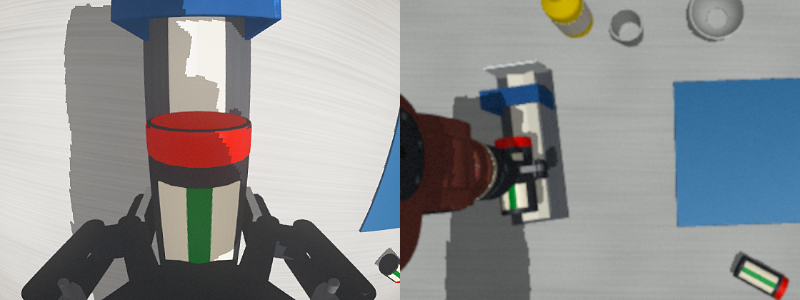

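Left: the tin is held label-up above the trough, strap ahead. Right: it sits over the rack's open part. Check the lateral alignment numerically with the wrist ray cast.

```bash
python3 - <<'E'
from h import *
s=manip.sense();im=cv2.imread("pics/w7f.png");g=cv2.cvtColor(im,cv2.COLOR_BGR2GRAY).astype(int)
for row in(75,100,125,140):
    d=np.abs(g[row,4:]-g[row,:-4]);print(row)
    xs=[x+2 for x in range(150,390) if d[x]>18 and d[x]==d[max(0,x-4):x+5].max()]
    print([(x,int(g[row,x-4]),int(g[row,x+4]),[round(float(totool(wcast((x,row),z,s),s)[1]*10),1) for z in(5,27)]) for x in xs])
cv2.imwrite("pics/c2.png",cv2.resize(im[20:170,170:390],(792,540),interpolation=cv2.INTER_CUBIC))
E
```

```text
75
[(199, 132, 73, [-52.0, -46.7]), (236, 77, 174, [-27.2, -24.4]), (267, 175, 245, [-7.0, -6.3]), (314, 242, 123, [23.6, 21.2]), (352, 117, 226, [48.9, 44.0])]
100
[(202, 134, 73, [-50.2, -45.1]), (237, 79, 176, [-26.7, -24.0]), (257, 177, 246, [-13.5, -12.1]), (315, 242, 126, [24.4, 21.9]), (349, 120, 228, [47.2, 42.4])]
125
[(202, 134, 77, [-50.7, -45.5]), (237, 77, 175, [-26.9, -24.2]), (308, 179, 243, [20.0, 18.0]), (314, 242, 123, [24.0, 21.6]), (351, 124, 230, [49.0, 44.0])]
140
[(204, 136, 76, [-49.7, -44.6]), (238, 74, 176, [-26.4, -23.7]), (305, 179, 242, [18.2, 16.3]), (314, 242, 120, [24.2, 21.7]), (351, 125, 230, [49.4, 44.4])]
```

View pics/c2.png

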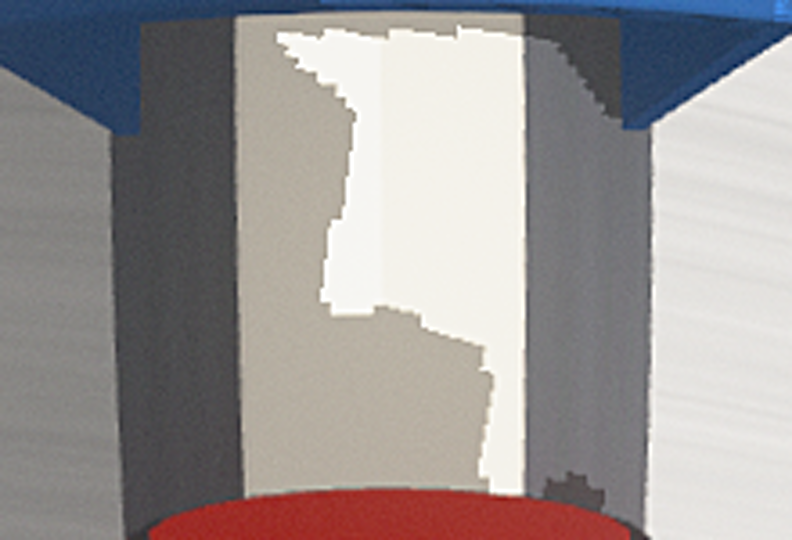

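The crop shows the trough ahead of the tin, edges parallel to the tool; its centre is 1 mm toward tool −y. Shift −0.1 cm and lower 55 mm.

```bash
python3 -m creep '{"offset":[[0,-0.1,1],[0,-0.1,2],[0,-0.1,3],[0,-0.1,4],[0,-0.1,4.6],[0,-0.1,5],[0,-0.1,5.3],[0,-0.1,5.5],[0,-0.1,5.5],[0,-0.1,5.5]],"yaw":[0,0,0,0,0,0,0,0,0,0],"hand":[0.5,0.5,0.5,0.5,0.5,0.5,0.5,0.5,0.5,0.5]}' 40
```

```text
t: 10.68
position: [503.1, 177.5, 24.5]
tcp_rot: [[0.99, 0.141, 0.001], [0.141, -0.99, -0.0], [0.001, 0.0, -1.0]]
wrist_force: [1.6, -1.2, -2.3]
grip_width: 0.644
grip_force: 43.7
```

```bash
python3 -m creep '{"offset":[[0,0,0.1],[0,0,0.1],[0,0,0.1],[0,0,0.1],[0,0,0.1],[0,0,0.1],[0,0,0.1],[0,0,0.1],[0,0,-1],[0,0,-3],[0,0,-6],[0,0,-9],[0,0,-10],[0,0,-10]],"yaw":[0,0,0,0,0,0,0,0,0,0,0,0,0,0],"hand":[0.5,-0.3,-0.35,-0.4,-0.5,-0.7,-1,-1,-1,-1,-1,-1,-1,-1]}' 30
python3 lab.py w8
```

```text
t: 12.42
position: [503.2, 177.6, 124.7]
tcp_rot: [[0.99, 0.141, 0.001], [0.141, -0.99, 0.0], [0.001, 0.0, -1.0]]
wrist_force: [0.5, 0.2, -0.6]
grip_width: 1.002
grip_force: 0.0
12.425 [503.24887589 177.59144099 124.69250043]
green 1981 ((281.0, 245.0), (116.0, 18.0), 90.0)
cap bbox (238, 141, 83, 30)
green pt tool cm [-1.22296903  0.26473968  6.46794874]
156 238 319 [ 4.41021925 -2.89486956] [4.42068778 3.02129289]
161 238 319 [ 4.03811641 -2.90401275] [4.04847761 3.03193649]
166 244 314 [ 3.6601063  -2.46915716] [3.66968529 2.67219207]
```

The tin lies in the trough with the green at 281 and the tin centre at ~279, so label up. Now close the fingers, go behind the rear end, lower and push.

```bash
python3 -m creep '{"offset":[[-3,0,0],[-6,0,0],[-9,0,0],[-10,0,0],[-10,0,0],[-10,0,3],[-10,0,6],[-10,0,8.5],[-10,0,8.8],[-10,0,8.8],[-9,0,8.8],[-8,0,8.8],[-7,0,8.8],[-6,0,8.8],[-5,0,8.8],[-4,0,8.8],[-3,0,8.8],[-2,0,8.8],[-2,0,8.8]],"yaw":[0,0,0,0,0,0,0,0,0,0,0,0,0,0,0,0,0,0,0],"hand":[1,1,1,1,1,1,1,1,1,1,1,1,1,1,1,1,1,1,1]}' 30
python3 lab.py w9
```

```text
t: 14.85
position: [484.0, 174.7, 36.3]
tcp_rot: [[0.99, 0.141, 0.001], [0.141, -0.99, -0.0], [0.001, 0.0, -1.0]]
wrist_force: [0.2, 0.3, -0.7]
grip_width: -0.002
grip_force: 0.0
14.85 [483.9939133  174.65265068  36.33612863]
green 8323 ((282.5, 153.5), (245.0, 37.0), 90.0)
cap bbox (208, 0, 141, 23)
green pt tool cm [ 6.43725677  0.18764656 -2.36168516]
8 208 348 [12.7274198  -3.12684048] [12.73957294  3.14309902]
13 208 348 [12.47782103 -3.12186634] [12.4898666   3.13885387]
18 208 348 [12.23052354 -3.11745012] [12.24246513  3.13516364]
```

View pics/w9.png

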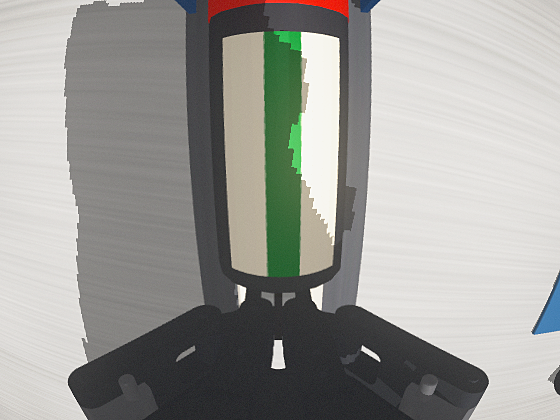

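Wrist view: the closed fingers are behind the tin's rear end (~278,285), the label up (green ~282 vs centre 278) and the cap entering under the strap. Push on ~7 cm, slowly at the end.

```bash
python3 -m creep '{"offset":[[0.8,0,0],[1.6,0,0],[2.4,0,0],[3.2,0,0],[4,0,0],[4.8,0,0],[5.5,0,0],[6.1,0,0],[6.5,0,0],[6.7,0,0],[6.9,0,0],[7.0,0,0],[7.1,0,0],[7.2,0,0],[7.2,0,0]],"yaw":[0,0,0,0,0,0,0,0,0,0,0,0,0,0,0],"hand":[1,1,1,1,1,1,1,1,1,1,1,1,1,1,1]}'
```

```text
t: 16.77
position: [554.5, 184.9, 36.3]
tcp_rot: [[0.99, 0.141, 0.0], [0.141, -0.99, -0.0], [0.0, 0.0, -1.0]]
wrist_force: [-1.0, -0.3, -0.5]
grip_width: -0.002
grip_force: 0.4
```

Not against the stop yet. Continue in 1 mm steps.

```bash
python3 -m creep '{"offset":[[0.1,0,0],[0.2,0,0],[0.3,0,0],[0.3,0,0]],"yaw":[0,0,0,0],"hand":[1,1,1,1]}'; python3 -m creep '{"offset":[[0.1,0,0],[0.2,0,0],[0.2,0,0]],"yaw":[0,0,0],"hand":[1,1,1]}'
```

```text
t: 17.27
position: [557.2, 185.3, 36.2]
tcp_rot: [[0.99, 0.141, -0.0], [0.141, -0.99, -0.0], [-0.0, 0.0, -1.0]]
wrist_force: [-2.4, 0.2, 1.2]
grip_width: 0.003
grip_force: 1.3
t: 17.65
position: [557.2, 185.3, 36.2]
tcp_rot: [[0.99, 0.141, -0.004], [0.141, -0.99, -0.001], [-0.004, 0.0, -1.0]]
wrist_force: [-14.2, -2.5, 9.6]
grip_width: 0.001
grip_force: 7.3
```

The force rose to 14 N and the tool stopped moving: the tin is home. Back off, rise and check.

```bash
python3 -m creep '{"offset":[[-0.3,0,0],[-1.5,0,0],[-4,0,0],[-8,0,-3],[-10,0,-8],[-10,0,-12],[-10,0,-12]],"yaw":[0,0,0,0,0,0,0],"hand":[1,1,1,1,1,1,1]}'
python3 lab.py w10
python3 - <<'E'
from h import *
s=manip.sense();im=cv2.imread("pics/w10.png")
H=hsv(im[:,:,::-1]);g=(H[...,0]>45)&(H[...,0]<85)&(H[...,1]>100)&(H[...,2]>40);g[:,:180]=0;g[:,370:]=0
cs,_=cv2.findContours(g.astype(np.uint8),0,1)
o=np.array([557.36,184.11]);a=np.radians(8.13);R=np.array([[np.cos(a),np.sin(a)],[-np.sin(a),np.cos(a)]])
for c in cs:
    if cv2.contourArea(c)>50:
        x,y,w,h=cv2.boundingRect(c);print((x,y,w,h),[(R@(wcast(p,74,s)[:2]-o)).round(1).tolist() for p in((x+w/2,y),(x+w/2,y+h))])
b=cv2.imread("pics/w10.png")[20:320,130:430];t=manip.capture("top")[130:280,90:240,::-1]
cv2.imwrite("pics/c3.png",cv2.hconcat([cv2.resize(b,(390,390)),cv2.resize(t,(390,390))]))
E
```

```text
t: 18.52
position: [462.0, 171.6, 160.0]
tcp_rot: [[0.99, 0.141, 0.007], [0.141, -0.99, 0.0], [0.007, 0.0, -1.0]]
wrist_force: [-0.1, 0.2, 0.9]
grip_width: -0.001
grip_force: 0.0
18.525 [461.96353561 171.6450651  159.95224308]
green 964 ((280.0, 29.0), (58.0, 16.0), 90.0)
(272, 0, 17, 59) [[59.9, -0.6], [16.4, -0.7]]Traceback (most recent call last):
  File "lab.py", line 6, in <module>
    print(s['t'],s['position']);print("green",g.sum(),cv2.minAreaRect(big(g)) if g.any() else 0);r=big(red);print("cap bbox",cv2.boundingRect(r))
                                                                                                   ~~~^^^^^
  File "h.py", line 15, in big
    cs,_=cv2.findContours(m.astype(np.uint8),cv2.RETR_EXTERNAL,cv2.CHAIN_APPROX_NONE);return max(cs,key=cv2.contourArea)
                                                                                             ~~~^^^^^^^^^^^^^^^^^^^^^^^^
ValueError: max() iterable argument is empty
```

View pics/c3.png

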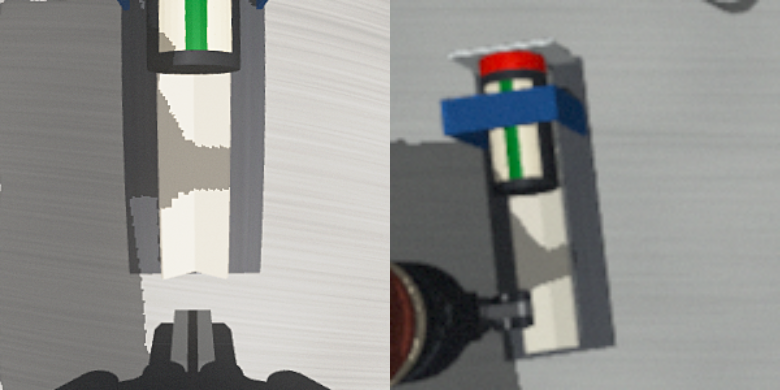

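The tin is under the strap with its cap at the stop plate (right half ~(513,65)). The green band is centred on top, and the rear of the label is at rack x≈16 mm, as expected when home. The robot is clear.

```bash
python3 -c "
from station import manip
print(manip.close_job())"
```

```text
the job is handed in; nothing more can be done
None
```

The tin was rolled label-up on the mat, let go, then picked up, laid in the trough and slid under the strap until it met the end stop; the job is handed in at about 18.6 s, the hand-in gave no verdict, and the cup, bowl and soap were not touched.

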